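# Spread the snap ring and hold it at the axle groove

## Robot

A 6-joint arm with a two-finger parallel gripper is mounted at the origin on the work surface. World frame = base frame: x ahead of the robot, y to its left, z up, the work surface at z = 0. Lengths are in m, angles in rad, forces in N, time in s.
With the tool pointing down it reaches from about 0.4 to 0.825 m from the base axis. Payload 7 kg.
Tool frame: the origin (TCP) lies midway between the tips of the shut fingers; the grasp point (between the pads) lies 19 mm behind it (robot.grasp_offset is the distance from the TCP to the grasp point, in m); z points along the fingers, x is the direction in which the jaws open and shut, and the axes are right-handed (so a half turn about z gives the same grasp; the last joint's range is limited). The gripper opens to 88 mm and grips with 3 to 60 N. Pads are 19 mm wide; open, the fingers measure 130 mm over their backs; the gripper's body (78 mm by 193 mm) begins 47 mm behind the grasp point.
Start: joints at [1.391, 0.359, 0.012, 0, -1.224, -0.288], TCP at [0.304, 0.602, 0.227] pointing down, gripper open.
Joint ranges: [-3.07, 3.07], [-1.43, 2.12], [-1.02, 1.25], [-3.03, 1.67], [-3.05, -0], [-3.03, 3.03]. Speed limits (rad/s): [2.39, 2.39, 3.01, 3.14, 3.14, 3.14].

## Interface

Orientations are given as a unit quaternion [w, x, y, z].
In Python, from station import robot, viewer gives the robot as it stands.
- The arm moves only by the tool play_rows, never from a script. Its argument "plan" is text: rows parted by semicolons, each of 5 numbers parted by spaces: the shift along the tool's x, y, z in cm, then the turn about the tool's z in degrees, then the closure, from -1 (fully open) to 1 (shut), so that 0 is half open. In form: x y z spin claw; .... A call has 1 to 20 rows; each row is the pose to reach, as a shift and turn from the pose commanded when the call began, along the tool's axes at that moment; what a row does not reach only later rows make up. A row lasts 1/10 s, in which the tool goes at most 50 mm and 8.59 degrees, less where a joint would pass 70% of its speed; a pose out of reach is approached as far as the arm can. A call with a gripper value outside its range is refused whole. The fingers move at their own pace and stop on an object; "squeeze" is the grip in N (left out, the last holds). Time passes only in rows, so rows that repeat a pose let the fingers close. It gives the time, the measured TCP pose, the force and the opening at its end, in the units of the state.
- robot.get_state(): the state, without advancing time (a new reading comes with each control period).
- viewer.get_image(name): name is "side" or "top" or "wrist"; returns the picture (400x640x3 uint8, red, green, blue); there is no depth.
- viewer.calibration(name): a dict with "fx", "fy", "cx", "cy" (pixels), "dist_coeffs" ([k1, k2, p1, p2, k3] as OpenCV has them; the pictures are not rectified), "view" (4x4, takes a point from world to camera coordinates). Camera axes: x right, y down, z forward; pixel columns grow to the right and rows downward; lengths in m; the calibration is good to about 2 mm. A picture is of the moment at which its call begins: read the wrist's pose just before it. calibration takes no time and is no camera call; for the wrist camera it gives the pose at the moment of the call.
- robot.close_job(): hands the job in, once; it reports no verdict.
Trained networks look in the newest picture that a camera, given by its name, has taken for a name from the list of things; names that differ only in an ending like _2 or _b are one class to them, and where a whole thing is asked for, a point or a joint stands for the part that bears it (a point fixed in the world has none). Each returns a list of dicts, best first, with "p" (0 to 1); they miss things now and then, are a little off and sometimes report something else, mostly with a low value. They report only what shows in the picture. A call takes as long as a camera call. They do not tell look-alikes from the thing itself.
- viewer.masks_of(camera, query): "mask" (400x640 bool, what is visible of it) and "position" ([column, row] in pixels, amid what is visible of it).
- viewer.place_of(camera, query): "position" ([column, row] in pixels: a listed point, or the origin of a listed thing).
The state is a dict: "time_s": time; "joint_positions": joint angles; "qvel": joint speeds; "joint_torque": joint torques, N m; "position": TCP position; "ee_rot": TCP orientation; "ft_force": force on the tool from outside, world axes, zero at the start; "moment": the same for the moment, N m; "gripper_width": finger opening in m.
Only numpy, scipy, OpenCV 4.12 (cv2) and the standard library are available. Lean on these libraries where they do the work, as an engineer would, in place of code of your own. Each camera call takes 0.05 s, during which the arm holds its last target. There are 200 camera calls.

## Task

Take the snap-ring pliers out of their blue stand, squeeze the red handles fully so the snap ring on the tips is spread, and slide the spread ring down over the upright axle stub, level, until it lies gently on the brass collar, in line with the black groove. Finish there while still holding: keep the handles squeezed so the ring stays spread, do not let go. Leave the spare bearing, the spray can and the spanner where they are.

Things in the scene. Friction and masses are not known exactly. Their poses are not given: they have to be found in the camera images.
- pliers: Snap-ring pliers, about 145 mm tall, 0.3 kg, upright, tips down. A level steel snap ring, 3 mm thick, is locked on the two tip pins (never comes off). Origin: centre of the fully SPREAD ring, at its underside. z up; x from ring centre to the jaws; y the line along which the handles are squeezed. Jaws, pivot and handles lie in the plane x = +18 mm, symmetric about y = 0. Fingers keep the x and yaw they grip at.
- handles (a point): Grip point midway between the red handles, pliers x 18, y 0, z 108 mm. Handles: flat bars 13 mm wide (along x), z 72 to 139 mm. Across the outer faces here: 53 mm at rest (67 at the tops, leaning outward), 29 mm with parallel faces when squeezed to the built-in stop. A spring resists with 3 to 8 N and reopens them. The pliers may slip a few mm in height while the handles close.
- pivot (a point): Pivot of the pliers, at pliers x 18, y 0, z 58 mm. The ring below has a bore of 34 mm slack, 41 mm fully spread (then 56 mm outside; ears reach y = +-32 mm). The back of the ring (pliers x = -26 mm) stays put as it spreads. Pins reach up to 5 mm below the ring, near x = 18 mm only.
- tab (a point): Outer end of the flat steel tab, 12 mm wide, 10 mm high, that sticks out at +x from the pivot (pliers x 26 to 70, z 53 to 63 mm) and rests on the stand's post. This point: pliers x 70, y 0, z 58 mm.
- jaw_left (a joint): Squeeze of the pliers, rad: 0 at rest (ring slack), 0.227 when the handles are squeezed to the stop and the ring is fully spread. Both jaws move together.
- stand: Blue stand fixed to the bench, foot 150 x 90 mm. Origin: on the bench, straight below the pliers' origin at the start, axes as theirs. The ring lies on a wooden pad 20 mm above the bench. A post at +x (x 36 to 72 mm), 73 mm tall, carries the pliers' tab between two cheeks (3 mm play each side, tops at 83 mm). Lift the pliers straight up; sideways only after 85 mm or more.
- groove (a point): On the axis of the upright axle stub, at the top face of the brass collar, 52 mm above the bench. The steel stub is 36 mm in diameter and ends 24 mm above this point, its last 4 mm tapering to 28 mm. The black groove is the first 4.5 mm above this point: a centred ring whose underside is here rests on the collar (50 mm diameter, 4 mm high) in line with the groove.
- axle: Green clamping block 120 x 120 x 30 mm fixed to the bench, with an 82 mm steel bearing (top 48 mm above the bench), the brass collar and the axle stub on it. Origin: on the bench, on the stub's axis; z up.
- spare_bearing: Bystander: loose steel bearing ring, 62 mm outside, 30 mm bore, 16 mm high. Origin: centre of its underside.
- spray_can: Bystander: yellow spray can with a bare metal top, 54 mm diameter, 140 mm tall. Origin: centre of its underside.
- spanner: Bystander: steel open-ended spanner, 160 mm long, 6 mm thick, lying on the bench along its x axis. Origin: middle of its underside.
Mind the look-alikes: they are no part of the job. Leave any purple look-alike of the axle alone.

How it is judged:
On the way, in this order (a step that is already met when the one before it is completed fails the run):
1. the pliers are lifted clear of their stand (z of pliers in the frame of stand above 0.045 m and contact force between the fingers and pliers above 2 N), for 0.1 s.
2. the spread ring is round the top of the axle stub, above the groove (horizontal distance between pliers and groove below 0.0045 m and z of pliers in the frame of groove between 0.006 and 0.023 m and value of joint jaw_left above 0.17 rad), for 0.02 s.
At the end, for the whole second after the job is handed in: The ring is centred on the stub within 4.5 mm, underside between 2 mm below and 3 mm above the collar's top, tilted under 0.12 rad, jaw joint above 0.17 rad, fingers gripping the pliers with over 3 N, pliers and axle pressing under 30 N, pliers at rest (under 20 mm/s) (horizontal distance between pliers and groove below 0.0045 m and z of pliers in the frame of groove between -0.002 and 0.003 m and angle between pliers's own z axis and vertical below 0.12 rad and value of joint jaw_left above 0.17 rad and contact force between the fingers and pliers above 3 N and contact force between pliers and axle below 30 N and linear speed of pliers below 0.02 m/s); the arm keeps its last pose, push and grip.
It fails at once if the pliers or the ring are rammed onto the axle with more than 50 N (contact force between pliers and axle above 50 N).
It fails at once if the spare bearing is moved by more than 25 mm (distance of spare_bearing from where it was at the start of the episode above 0.025 m).
It fails at once if the spray can is moved by more than 25 mm (distance of spray_can from where it was at the start of the episode above 0.025 m).
It fails at once if the spanner is moved by more than 25 mm (distance of spanner from where it was at the start of the episode above 0.025 m).
It also fails if it takes over 38 s, if anything falls off the work surface, if the arm or the gripper's body presses on something with over 40 N, if the wrist force passes 120 N, or if a joint passes its speed limit or range.

## Working session

There is one attempt and no reset: what is moved stays moved. The work goes in short steps, Python scripts to look and compute and a tool call to move; the robot and the scene stay as the last step left them, time stands still between calls to the robot, and variables do not carry over. Pictures are saved under pics/ and viewed, about 8 in all and at most 12, crops included, and the job is handed in when it is done.

Besides the shell and the picture viewer there is one more tool, called after "Request:" as name(argument=value, ...) on one line, values as JSON. play_rows: Moves the arm, as the interface text tells. Its arguments: {"type":"object","properties":{"plan":{"type":"string"},"squeeze":{"type":"number"}},"required":["plan"]}

```bash
mkdir -p pics; ls
python3 - <<'E'
from station import robot, viewer
import cv2, numpy as np
s=robot.get_state(); print({k:np.round(v,3) for k,v in s.items()}, robot.grasp_offset)
ims=[]
for c in ("side","top"):
    im=viewer.get_image(c); cv2.imwrite(f"pics/{c}0.png",im[:,:,::-1])
    k=viewer.calibration(c); V=np.array(k["view"]); print(c,k["fx"],k["dist_coeffs"],"cam at",np.round(-V[:3,:3].T@V[:3,3],3))
    for q in ("handles","pivot","tab","groove","axle","stand","pliers","spare_bearing","spray_can","spanner"):
        print(c,q,[(np.round(d["position"],1).tolist(),round(d["p"],2)) for d in viewer.place_of(c,q)])
E
```

```text
pics
{'time_s': np.float64(0.0), 'joint_positions': array([ 1.391,  0.359,  0.011, -0.   , -1.224, -0.288]), 'qvel': array([-0.001,  0.001, -0.   ,  0.001, -0.002,  0.001]), 'joint_torque': array([ 2.0000e-03, -5.8272e+01,  2.9305e+01,  6.9970e+00,  7.0000e-03,
       -0.0000e+00]), 'position': array([0.304, 0.602, 0.226]), 'ee_rot': array([-0.001, -0.524,  0.852, -0.001]), 'ft_force': array([-0.872, -0.196,  0.473]), 'moment': array([-0.064, -0.003,  0.019]), 'gripper_width': np.float64(0.088)} 0.0188
side 507.45815248773755 [-0.13825518  0.          0.          0.          0.        ] cam at [ 0.408 -0.655  0.704]
side handles [([260.5, 143.5], 0.91), ([407.9, 245.5], 0.71), ([252.6, 187.4], 0.68)]
side pivot [([261.1, 169.8], 0.55)]
side tab [([281.9, 162.0], 0.71)]
side groove [([319.7, 330.8], 0.77), ([315.8, 225.4], 0.77)]
side axle [([309.6, 245.2], 0.96), ([317.3, 349.7], 0.89)]
side stand [([253.1, 195.4], 0.56)]
side pliers [([250.7, 185.9], 0.94)]
side spare_bearing [([234.1, 262.6], 0.87)]
side spray_can [([407.2, 244.3], 0.58)]
side spanner [([374.0, 172.8], 0.64)]
top 385.7842882460539 [-0.06521827  0.          0.          0.          0.        ] cam at [0.46  0.011 0.867]
top handles [([219.2, 228.1], 0.76)]
top pivot [([223.9, 231.4], 0.82)]
top tab [([230.5, 204.2], 0.8)]
top groove [([418.6, 217.0], 0.97), ([313.8, 194.5], 0.67), ([329.5, 128.5], 0.53)]
top axle [([412.9, 221.1], 0.89), ([313.0, 201.4], 0.61)]
top stand [([418.5, 219.0], 0.56)]
top pliers [([225.7, 241.7], 0.76)]
top spare_bearing [([316.7, 272.0], 0.92)]
top spray_can [([328.4, 129.0], 0.69)]
top spanner [([225.7, 118.4], 0.98), ([232.0, 205.4], 0.44), ([217.8, 226.2], 0.28)]
```

View pics/side0.png

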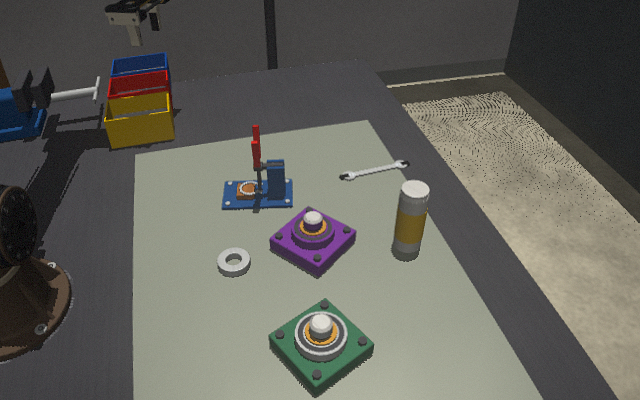

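View pics/top0.png

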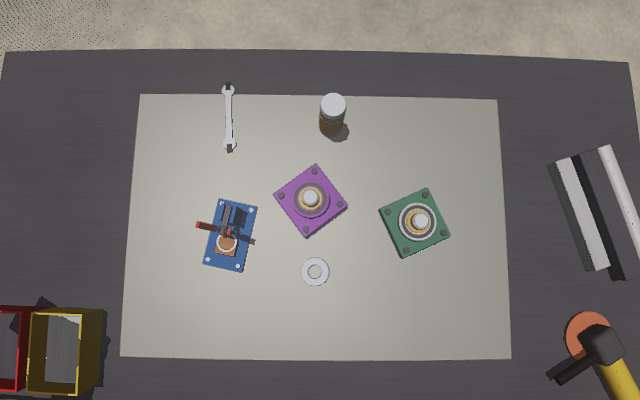

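```bash
cat > h.py <<'E'
from station import robot, viewer
import cv2, numpy as np
def K(k): return np.array([[k["fx"],0,k["cx"]],[0,k["fy"],k["cy"]],[0,0,1.]])
def ray(c,px,k=None):
    k=k or viewer.calibration(c); V=np.array(k["view"]); R,t=V[:3,:3],V[:3,3]
    u=cv2.undistortPoints(np.array([[px]],float),K(k),np.array(k["dist_coeffs"]))[0,0]
    return -R.T@t, R.T@np.array([u[0],u[1],1.])
def onz(c,px,z,k=None):
    o,d=ray(c,px,k); return o+d*(z-o[2])/d[2]
def tri(obs):
    A=np.zeros((3,3));b=np.zeros(3);L=[]
    for c,px in obs:
        o,d=ray(c,px); d=d/np.linalg.norm(d); P=np.eye(3)-np.outer(d,d); A+=P;b+=P@o; L.append((o,P))
    x=np.linalg.solve(A,b); return x,[np.linalg.norm(P@(x-o)) for o,P in L]
def proj(c,p,k=None):
    k=k or viewer.calibration(c); V=np.array(k["view"])
    return cv2.projectPoints(np.array(p,float).reshape(-1,1,3),cv2.Rodrigues(V[:3,:3])[0],V[:3,3],K(k),np.array(k["dist_coeffs"]))[0][:,0]
E
python3 - <<'E'
from h import *
np.set_printoptions(precision=4,suppress=True)
for q,z,s,t in (("handles",.128,(260.5,143.5),(219.2,228.1)),("pivot",.078,(261.1,169.8),(223.9,231.4)),("tab",.078,(281.9,162),(230.5,204.2)),
  ("grooveA",.052,(315.8,225.4),(313.8,194.5)),("grooveB",.052,(319.7,330.8),(418.6,217)),("bearing",0,(234.1,262.6),(316.7,272)),("spanner",0,(374,172.8),(225.7,118.4)),("can",0,(407.2,244.3),(328.4,129))):
    print(q,onz("side",s,z),onz("top",t,z),*tri([("side",s),("top",t)]))
E
```

```text
handles [0.5141 0.2009 0.128 ] [0.5047 0.1904 0.128 ] [0.5083 0.1879 0.1369] [np.float64(0.004189828573914801), np.float64(0.004189828573914809)]
pivot [0.508  0.1797 0.078 ] [0.5011 0.1927 0.078 ] [0.5057 0.1949 0.0668] [np.float64(0.004046026157439559), np.float64(0.004046026157439521)]
tab [0.5549 0.1951 0.078 ] [0.5572 0.1816 0.078 ] [0.5539 0.1792 0.0898] [np.float64(0.0017936465092551835), np.float64(0.0017936465092549384)]
grooveA [0.5813 0.0165 0.052 ] [0.5835 0.0102 0.052 ] [0.5811 0.0104 0.0581] [np.float64(0.001397266068224705), np.float64(0.0013972660682249251)]
grooveB [ 0.5273 -0.2136  0.052 ] [ 0.5376 -0.2142  0.052 ] [ 0.5325 -0.2136  0.0518] [np.float64(0.00512678433127972), np.float64(0.005126784331279534)]
bearing [0.4205 0.0105 0.    ] [0.4182 0.0017 0.    ] [0.4195 0.0017 0.0093] [np.float64(0.0008090599507418628), np.float64(0.000809059950742008)]
spanner [0.7682 0.2055 0.    ] [0.7697 0.2195 0.    ] [ 0.7752  0.2229 -0.0143] [np.float64(0.0003335040978426502), np.float64(0.00033350409784286585)]
can [ 0.7537 -0.028   0.    ] [ 0.7468 -0.0221  0.    ] [ 0.7527 -0.023  -0.0061] [np.float64(0.0036957571460652285), np.float64(0.0036957571460649917)]
```

The pictures show the pliers in the blue stand (top ~226,235), the green axle (top ~415,222) and the purple decoy (top ~311,200). The pliers' yaw is about -11°. I'll move above the handles.

Request:
play_rows(plan="2.5 -3.3 0 -2 -1; 7 -9.2 0 -5 -1; 11 -14.6 0 -8 -1; 15 -20 0 -11 -1; 19 -25.2 0 -14 -1; 23 -30.4 0 -15.3 -1; 26 -34.4 0 -15.3 -1; 27.7 -36.6 0 -15.3 -1; 27.7 -36.6 0 -15.3 -1; 27.7 -36.6 0 -15.3 -1; 27.7 -36.6 0 -15.3 -1; 27.7 -36.6 0 -15.3 -1", squeeze=30)

```text
time_s: 2.3
position: [0.5063, 0.1898, 0.2267]
ee_rot: [0.0, -0.632, 0.775, 0.0]
ft_force: [0.0, 0.6, -0.1]
gripper_width: 0.0875
```

Run:
```python
from h import *
np.set_printoptions(precision=4,suppress=True)
s=robot.get_state(); print(s["time_s"],s["position"],s["ee_rot"])
k=viewer.calibration("wrist"); im=viewer.get_image("wrist"); cv2.imwrite("pics/w1.png",im[:,:,::-1])
V=np.array(k["view"]);print(V,-V[:3,:3].T@V[:3,3],k["fx"])
for q,z in (("handles",.128),("pivot",.078),("tab",.078),("pliers",.02),("stand",0)):
    for d in viewer.place_of("wrist",q): print(q,np.round(d["position"],1),round(d["p"],2),onz("wrist",d["position"],z,k))
```

```text
2.3 [0.5063 0.1898 0.2267] [ 0.0002 -0.6321  0.7749  0.0001]
[[-0.2012 -0.9796 -0.0013  0.2868]
 [-0.94    0.1927  0.2814  0.4033]
 [-0.2754  0.0579 -0.9596  0.5198]
 [ 0.      0.      0.      1.    ]] [0.58   0.1732 0.3857] 314.0969710787903
handles [320.5 202.9] 0.95 [0.5014 0.1917 0.128 ]
handles [316.7 184.9] 0.38 [0.5177 0.1916 0.128 ]
pivot [315.8 185.7] 0.73 [0.505  0.1963 0.078 ]
tab [319.4 134.7] 0.74 [0.554  0.1824 0.078 ]
pliers [318.9 190.9] 0.94 [0.4838 0.1983 0.02  ]
stand [318.  183.9] 0.79 [0.4877 0.1989 0.    ]
```

View pics/w1.png

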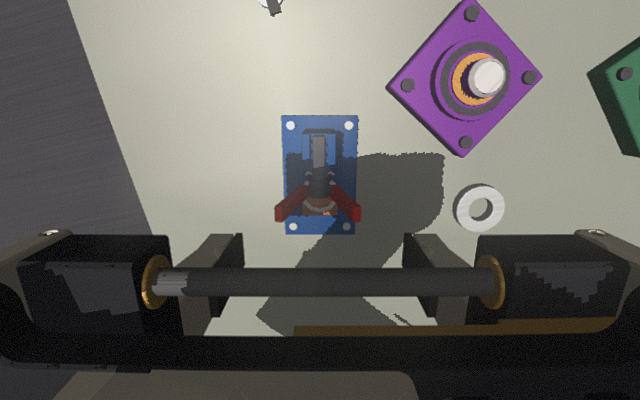

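The wrist view shows the pliers on the image centre line, with red handles from (280,213) to (356,213) and the foot edges parallel to the image axes. I'll refine using the red blobs and the foot.

Run:
```python
from h import *
np.set_printoptions(precision=4,suppress=True)
k=viewer.calibration("wrist"); im=cv2.imread("pics/w1.png")
hsv=cv2.cvtColor(im,cv2.COLOR_BGR2HSV)
blue=cv2.inRange(hsv,(100,90,30),(125,255,255)); red=cv2.inRange(hsv,(0,150,60),(6,255,255))|cv2.inRange(hsv,(174,150,60),(180,255,255))
blue[:,:260]=0;blue[:,380:]=0;blue[245:]=0
red[240:]=0;red[:150]=0
c=np.vstack(cv2.findContours(blue,0,1)[0]); r=cv2.minAreaRect(c); print(r)
box=cv2.boxPoints(r); print([onz("wrist",p,.012,k)[:2] for p in box]); 
n,l,st,ce=cv2.connectedComponentsWithStats(red)
for i in range(1,n):
    if st[i,4]>30: print(st[i],ce[i])
for x,y in ((281,113),): pass
x=np.array([.9796,-.201,0]); 
s=robot.get_state()["position"]
print("proj of models, handle outer tops")
o=np.array([.4885,.194,.02]) ; yv=np.array([.201,.9796,0])
P=[s*np.array([1,1,0])+[0,0,.159]+a*.0065*x+b*yv*.0335 for a in(-1,1) for b in (-1,1)]
print(proj("wrist",P,k))
cv2.imwrite("pics/w1c.png",cv2.resize(im[100:250,240:400],None,fx=5,fy=4,interpolation=cv2.INTER_CUBIC))
```

```text
((319.5, 175.0), (118.0, 75.0), 90.0)
[array([0.5774, 0.2236]), array([0.5602, 0.1387]), array([0.4153, 0.1635]), array([0.4344, 0.258 ])]
[349 206  12  16 119] [355.5882 213.6134]
proj of models, handle outer tops
[[364.9835 216.7933]
 [277.5384 216.5461]
 [365.6836 200.5627]
 [276.8777 200.3146]]
```

View pics/w1c.png

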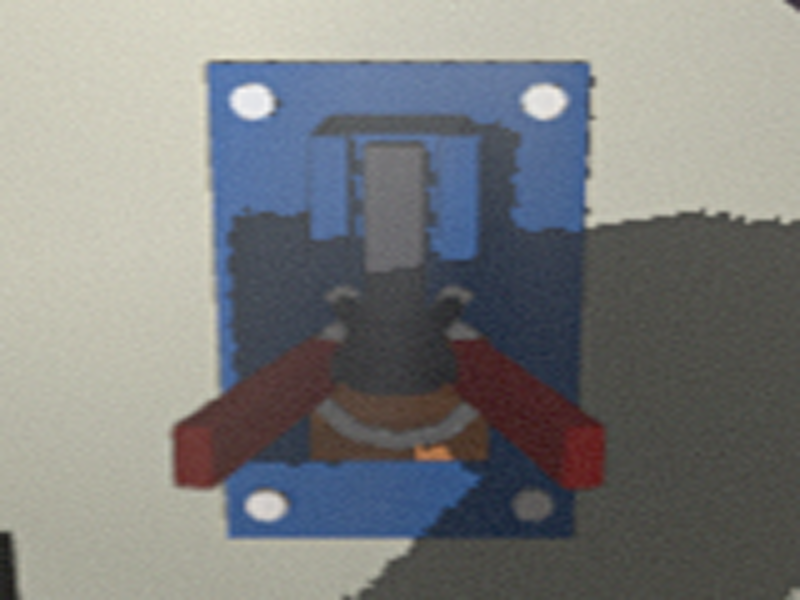

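Request:
play_rows(plan="-0.2 0.4 2 0 -1; -0.2 0.4 4.5 0 -1; -0.2 0.4 7 0 -1; -0.2 0.4 9 0 -1; -0.2 0.4 10.5 0 -1; -0.2 0.4 11.5 0 -1; -0.2 0.4 11.8 0 -1; -0.2 0.4 11.8 0 -1; -0.2 0.4 11.8 0 0; -0.2 0.4 11.8 0 0.2; -0.2 0.4 11.8 0 0.4; -0.2 0.4 11.8 0 0.6; -0.2 0.4 11.8 0 0.8; -0.2 0.4 11.8 0 1; -0.2 0.4 11.8 0 1; -0.2 0.4 11.8 0 1; -0.2 0.4 11.8 0 1; -0.2 0.4 11.8 0 1", squeeze=30)

```text
time_s: 4.4
position: [0.5046, 0.1947, 0.1107]
ee_rot: [0.003, -0.633, 0.774, -0.0]
ft_force: [-1.0, 2.9, 11.3]
gripper_width: 0.0282
```

Request:
play_rows(plan="0 0 -0.3 0 1; 0 0 -1 0 1; 0 0 -2 0 1; 0 0 -3.5 0 1; 0 0 -5 0 1; 0 0 -7 0 1; 0 0 -9 0 1; 0 0 -11 0 1; 0 0 -12 0 1; 0 0 -12 0 1; 0 0 -12 0 1", squeeze=30)

```text
time_s: 5.5
position: [0.5021, 0.1927, 0.2278]
ee_rot: [-0.0, -0.633, 0.774, 0.0]
ft_force: [-0.6, -0.3, -2.1]
gripper_width: 0.0276
```

Run:
```python
from h import *
np.set_printoptions(precision=4,suppress=True)
s=robot.get_state(); print(s["time_s"],s["position"],s["ee_rot"],s["gripper_width"],s["ft_force"])
for c in ("wrist","side","top"):
    im=viewer.get_image(c); cv2.imwrite(f"pics/{c}2.png",im[:,:,::-1])
    for q in ("handles","pivot","tab","pliers"):
        print(c,q,[(np.round(d["position"],1).tolist(),round(d["p"],2)) for d in viewer.place_of(c,q)])
w=cv2.imread("pics/wrist2.png"); sd=cv2.imread("pics/side2.png")
cv2.imwrite("pics/c2.png",np.hstack([cv2.resize(w[100:300,220:420],(400,400)),cv2.resize(sd[30:230,180:380],(400,400))]))
```

```text
5.5 [0.5021 0.1927 0.2278] [-0.0005 -0.6326  0.7745  0.0002] 0.027648153693597594 [-0.5585 -0.2939 -2.1095]
wrist handles [([325.8, 267.4], 0.65)]
wrist pivot [([321.9, 227.3], 0.74)]
wrist tab [([319.7, 147.0], 0.64)]
wrist pliers [([320.2, 221.9], 0.87), ([319.0, 266.7], 0.31)]
side handles []
side pivot [([254.3, 120.2], 0.89), ([252.4, 194.5], 0.72)]
side tab [([280.1, 114.5], 0.81)]
side pliers [([245.4, 139.8], 0.68)]
top handles []
top pivot []
top tab [([218.9, 196.3], 0.58)]
top pliers [([212.6, 238.1], 0.36)]
```

View pics/c2.png

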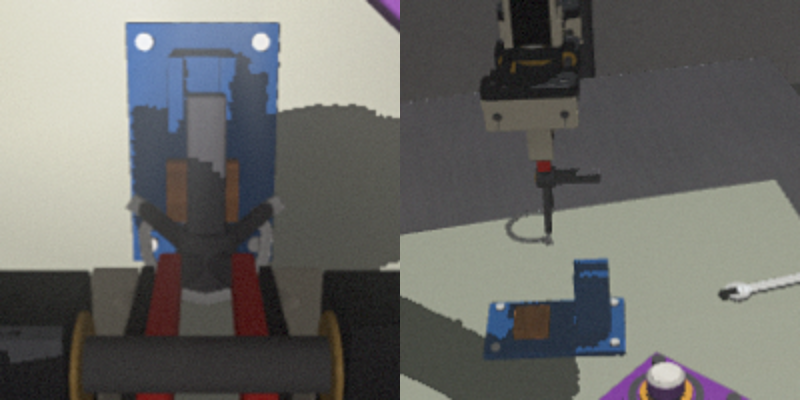

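Lifted upright and squeezed, with the ring level in the side view. Next I'll go beside the green axle, holding back 60 mm so the wrist camera sees it.

Request:
play_rows(plan="1 -0.2 0 0 1; 3 -0.5 0 0 1; 6 -1 0 0 1; 10 -1.7 0 0 1; 14 -2.3 0 0 1; 18 -3 0 0 1; 22 -3.6 0 0 1; 26 -4.3 0 0 1; 30 -5 0 0 1; 33.5 -5.5 0 0 1; 36.5 -6 0 0 1; 38.5 -6.4 0 0 1; 39.3 -6.5 0 0 1; 39.3 -6.5 0 0 1; 39.3 -6.5 0 0 1; 39.3 -6.5 0 0 1", squeeze=30)

```text
time_s: 7.85
position: [0.4879, -0.2045, 0.2287]
ee_rot: [0.0, -0.633, 0.774, -0.0]
ft_force: [0.5, 0.5, -3.4]
gripper_width: 0.0282
```

Run:
```python
from h import *
import json
np.set_printoptions(precision=4,suppress=True)
s=robot.get_state(); print(s["time_s"],s["position"],s["ee_rot"],s["gripper_width"],s["ft_force"])
for c in ("wrist","side","top"):
    k=viewer.calibration(c)
    im=viewer.get_image(c); cv2.imwrite(f"pics/{c}3.png",im[:,:,::-1])
    json.dump({a:np.array(b).tolist() for a,b in k.items()},open(f"pics/{c}3.json","w"))
    for q in ("handles","pivot","tab","pliers","groove","axle"):
        print(c,q,[(np.round(d["position"],1).tolist(),round(d["p"],2)) for d in viewer.place_of(c,q)])
w=cv2.imread("pics/wrist3.png"); sd=cv2.imread("pics/side3.png")
cv2.imwrite("pics/c3.png",np.vstack([np.hstack([cv2.resize(w[60:260,220:420],(400,400)),cv2.resize(sd[160:360,220:420],(400,400))])]))
```

```text
7.85 [ 0.4879 -0.2045  0.2287] [ 0.0001 -0.633   0.7742 -0.    ] 0.028167999488905818 [ 0.4938  0.4988 -3.413 ]
wrist handles [([322.3, 265.8], 0.64)]
wrist pivot [([324.1, 227.8], 0.96), ([323.6, 224.4], 0.71)]
wrist tab [([323.6, 145.8], 0.78)]
wrist pliers [([321.2, 223.9], 0.7), ([319.8, 143.7], 0.42)]
wrist groove [([101.6, 142.7], 0.85), ([324.3, 136.2], 0.77), ([322.3, 221.7], 0.48)]
wrist axle [([130.4, 133.8], 0.82), ([323.9, 137.5], 0.57)]
side handles []
side pivot [([287.5, 270.1], 0.82), ([276.8, 296.7], 0.51)]
side tab [([329.5, 266.0], 0.67)]
side pliers [([277.9, 295.2], 0.85)]
side groove [([314.2, 222.3], 0.86), ([317.3, 332.4], 0.65)]
side axle [([318.2, 350.0], 0.98), ([311.0, 245.3], 0.95)]
top handles []
top pivot []
top tab []
top pliers []
top groove []
top axle []
```

View pics/c3.png

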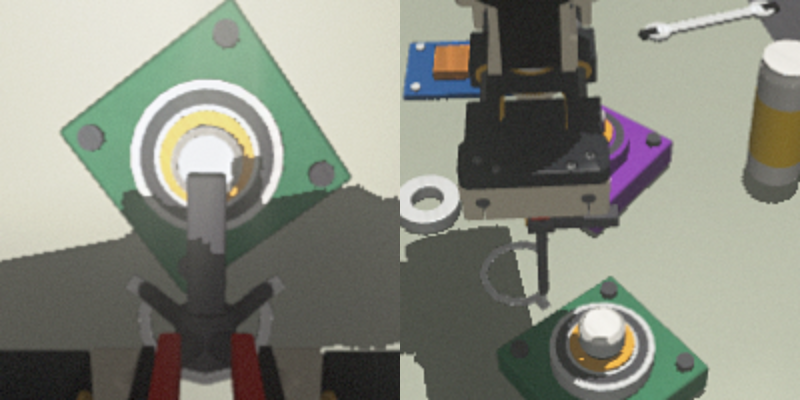

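The wrist view shows the bearing circle centred near (323.5,138), the tab end edge at (313.5–333.5,147.5) and the ear tips at (286/359,202.5). The side view shows the ring between (261,297) and (292,309). Now I'll fit the pliers pose.

```bash
cat > fit.py <<'E'
from h import *
import json
from scipy.optimize import least_squares
np.set_printoptions(precision=4,suppress=True)
kw,ks=[json.load(open(f"pics/{c}3.json")) for c in("wrist","side")]
T=np.array([.4879,-.2045,.2287]); xv=np.array([.9801,-.1986,0]);xv/=np.linalg.norm(xv); yv=np.array([-xv[1],xv[0],0]); zv=np.array([0,0,1.])
for nm,px,z in(("bearing ell",(323.5,138),.048),): print(nm,onz("wrist",px,z,kw))
print("groove side",onz("side",(318.5,331.6),.052,ks))
M=np.array([[70,6,63],[70,-6,63],[18,32,3],[18,-32,3],[0,28,1.5],[0,-28,1.5],[18,0,58],[70,0,58]])/1e3
W=np.array([[313.5,147.5],[333.5,147.5],[286,202.5],[359,202.5],[289.5,219],[356.5,219],[324,227],[323.6,146]])
S=np.array([[287.5,270.1],[329.5,266]]); wS=.5   # pivot, tab
def pts(p,M):
    o=T+xv*p[0]+yv*p[1]+zv*p[2]; c,s=np.cos(p[3]),np.sin(p[3])
    x=xv*c+zv*s; z=zv*c-xv*s
    return o+M@np.array([x,yv,z])
def res(p):
    return np.r_[(proj("wrist",pts(p,M),kw)-W).ravel(),wS*(proj("side",pts(p,M[[6,7]]),ks)-S).ravel(), (p[3]/.03)*2]
p0=np.array([-.018,0,-.0907,0])
print("nominal resid w",(proj("wrist",pts(p0,M),kw)-W)); print("side",proj("side",pts(p0,np.vstack([M[6:],[[-.026,0,.0015],[.018,0,-.003]]])),ks))
r=least_squares(res,p0,x_scale=[.01,.01,.01,.1],loss="soft_l1"); print("fit",r.x,"\n",(proj("wrist",pts(r.x,M),kw)-W),"\n",proj("side",pts(r.x,np.vstack([M[6:],[[-.026,0,.0015],[.018,0,-.003]]])),ks))
E
python3 fit.py
```

```text
bearing ell [ 0.5285 -0.2146  0.048 ]
groove side [ 0.5251 -0.2146  0.052 ]
nominal resid w [[-2.9708 -0.9717]
 [-2.6963 -0.9805]
 [-3.5335 -1.6153]
 [ 1.3575 -1.6253]
 [-1.2786  1.793 ]
 [-1.8031  1.7912]
 [-3.0764 -1.4878]
 [-2.8685 -0.517 ]]
side [[289.6893 268.641 ]
 [328.4603 266.9585]
 [260.1357 296.6844]
 [291.3566 297.3967]]
fit [-0.0183 -0.0017 -0.0911  0.0048] 
 [[-0.1678  0.0597]
 [ 0.084   0.0529]
 [-1.4682 -1.3429]
 [ 3.3102 -1.3532]
 [ 0.7385  1.9864]
 [ 0.0996  1.9827]
 [-0.5476 -0.8124]
 [-0.147   0.4506]] 
 [[289.2781 269.7321]
 [328.1102 267.9199]
 [259.9123 297.8395]
 [291.1799 298.4528]]
```

Request:
play_rows(plan="0 -0.5 0 0 1; 0 -1.5 0 0 1; 0 -3 0.5 0 1; 0 -4.5 1.5 0 1; 0 -5.6 3 0 1; 0 -6 4 0 1; 0 -6 4.5 0 1; 0 -6 4.5 0 1; 0 -6 4.5 0 1; 0 -6 4.5 0 1", squeeze=30)

```text
time_s: 9.9
position: [0.5468, -0.2171, 0.1844]
ee_rot: [0.0, -0.633, 0.774, -0.0]
ft_force: [-0.6, -0.1, -1.8]
gripper_width: 0.0278
```

Run:
```python
from h import *
import json
np.set_printoptions(precision=4,suppress=True)
s=robot.get_state(); print(s["time_s"],s["position"],s["ee_rot"],s["gripper_width"],s["ft_force"])
for c in ("wrist","side"):
    k=viewer.calibration(c)
    im=viewer.get_image(c); cv2.imwrite(f"pics/{c}4.png",im[:,:,::-1])
    json.dump({a:np.array(b).tolist() for a,b in k.items()},open(f"pics/{c}4.json","w"))
w=cv2.imread("pics/wrist4.png"); sd=cv2.imread("pics/side4.png")
cv2.imwrite("pics/c4.png",np.hstack([cv2.resize(w[130:280,250:400],(400,400),interpolation=cv2.INTER_CUBIC),cv2.resize(sd[260:380,260:380],(400,400),interpolation=cv2.INTER_CUBIC)]))
# predictions (side): ring outline and stub
T=s["position"]; xv=np.array([.9801,-.1986,0]); yv=np.array([.1986,.9801,0])
ks=viewer.calibration("side"); kw=viewer.calibration("wrist")
o=T-.0183*xv+[0,0,-.0911]; print("ring est",o,o+yv*-.0017)
for A in (np.array([.5285,-.2146]),np.array([.5262,-.2146]),np.array([.5285,-.2129])):
    a=np.linspace(0,2*np.pi,72)
    C=lambda r,z:np.c_[A[0]+r*np.cos(a),A[1]+r*np.sin(a),a*0+z]
    for nm,r,z in(("bearing",.041,.048),("top",.014,.076)):
        q=proj("side",C(r,z),ks); print(A,nm,"side l r t b",q[:,0].min(),q[:,0].max(),q[:,1].min(),q[:,1].max())
R=np.array([o+[.028*np.cos(t),.028*np.sin(t),.003] for t in a]); q=proj("side",R,ks); print("ring side",q[:,0].min(),q[:,0].max(),q[:,1].min(),q[:,1].max())
```

```text
9.9 [ 0.5468 -0.2171  0.1844] [ 0.0004 -0.6327  0.7744 -0.0005] 0.027801264788630636 [-0.5774 -0.0852 -1.8306]
ring est [ 0.5289 -0.2135  0.0933] [ 0.5286 -0.2152  0.0933]
[ 0.5285 -0.2146] bearing side l r t b 293.99000116141775 347.26137548518534 311.2546631847556 355.5942301084118
[ 0.5285 -0.2146] top side l r t b 311.35744465464165 330.01248673063685 314.30531456060186 329.5670862240844
[ 0.5262 -0.2146] bearing side l r t b 292.5325566609557 345.83225437758415 311.550741787107 355.93406013618744
[ 0.5262 -0.2146] top side l r t b 309.87117147621694 328.53647197314643 314.6177850202629 329.89524317334894
[ 0.5285 -0.2129] bearing side l r t b 293.74334208810546 346.93614941823364 310.42770201951913 354.64228669071247
[ 0.5285 -0.2129] top side l r t b 311.0780346077387 329.7046297169718 313.4326462531259 328.6496852042029
ring side 301.80578639571763 339.7863108440442 298.07686667705684 328.7227936569374
```

View pics/c4.png

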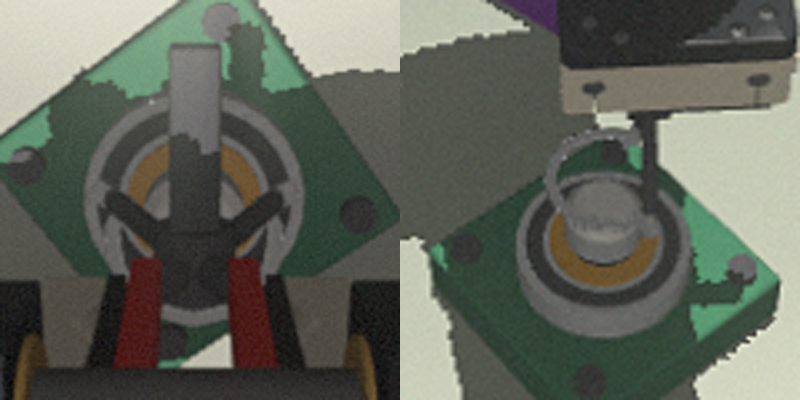

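Run:
```python
from h import *
np.set_printoptions(precision=2,suppress=True)
k=viewer.calibration("wrist"); ks=viewer.calibration("side")
xv=np.array([.9801,-.1986,0]); yv=np.array([.1986,.9801,0]); zv=np.array([0,0,1.])
T=robot.get_state()["position"]; o=T-.0183*xv-.0017*yv-.0911*zv; A=np.array([.5285,-.2146,0])
c=lambda p,b:((proj("wrist",p,k)-[250,130])*400/150 if b=="w" else (proj("side",p,ks)-260)*400/120)
a=np.linspace(0,2*np.pi,90)
circ=lambda C,r,z:C+r*np.c_[np.cos(a),np.sin(a),0*a]+z*zv
im=cv2.imread("pics/c4.png")
for b,off in(("w",0),("s",400)):
    for P,col in((circ(A,.041,.048),(255,0,0)),(circ(A,.014,.076),(0,255,255)),(circ(A,.025,.052),(0,128,255)),(circ(o,.028,.003),(0,255,0)),(circ(o,.0205,.003),(0,255,0)),(np.array([o+.07*xv+s*.006*yv+.063*zv for s in(-1,1)]),(255,0,255))):
        q=c(P,b)+[off,0]; cv2.polylines(im,[np.round(q).astype(int)],False,col,1)
cv2.imwrite("pics/o4.png",im)
```

```text
(no output)
```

View pics/o4.png

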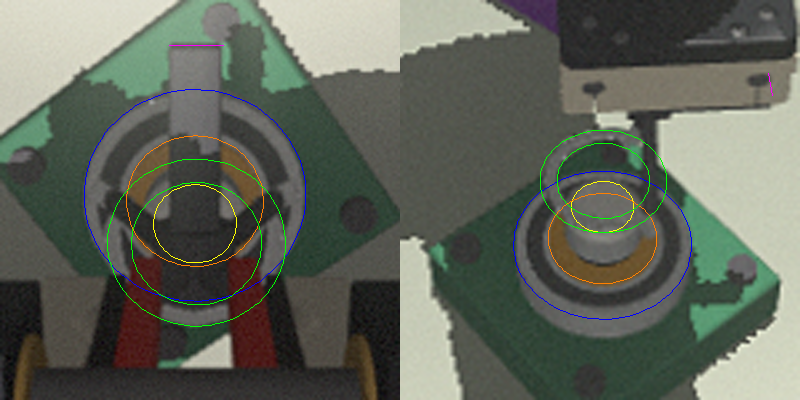

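The overlay agrees within about 1 mm, with the ring roughly 1 mm too far in +x. I'll correct that and descend part way, watching the forces.

Request:
play_rows(plan="0 0.1 0 0 1; 0 0.1 0.5 0 1; 0 0.1 1 0 1; 0 0.1 1.4 0 1; 0 0.1 1.7 0 1; 0 0.1 1.9 0 1; 0 0.1 2.1 0 1; 0 0.1 2.3 0 1; 0 0.1 2.5 0 1; 0 0.1 2.5 0 1; 0 0.1 2.5 0 1", squeeze=30)

```text
time_s: 11.1
position: [0.5458, -0.2169, 0.1586]
ee_rot: [-0.0, -0.633, 0.774, -0.0]
ft_force: [-0.2, -0.1, -2.4]
gripper_width: 0.0279
```

No contact force, and the ring is below the stub top. Continuing down.

Request:
play_rows(plan="0 0 0.2 0 1; 0 0 0.4 0 1; 0 0 0.6 0 1; 0 0 0.8 0 1; 0 0 1 0 1; 0 0 1.15 0 1; 0 0 1.25 0 1; 0 0 1.35 0 1; 0 0 1.35 0 1; 0 0 1.35 0 1", squeeze=30)

```text
time_s: 12.1
position: [0.5458, -0.2169, 0.1451]
ee_rot: [0.0, -0.633, 0.774, -0.0]
ft_force: [-0.2, -0.5, -3.2]
gripper_width: 0.0274
```

Run:
```python
from h import *
np.set_printoptions(precision=4,suppress=True)
s=robot.get_state(); print(s["time_s"],s["position"],s["gripper_width"],s["ft_force"],s["moment"])
w=viewer.get_image("wrist")[:,:,::-1]; sd=viewer.get_image("side")[:,:,::-1]
im=np.hstack([cv2.resize(w[130:280,250:400],(400,400),interpolation=cv2.INTER_CUBIC),cv2.resize(sd[280:360,280:360],(400,400),interpolation=cv2.INTER_CUBIC)])
cv2.imwrite("pics/c5.png",im)
```

```text
12.1 [ 0.5458 -0.2169  0.1451] 0.027426622809517527 [-0.2253 -0.5239 -3.2211] [-0.0488  0.0743  0.0234]
```

View pics/c5.png

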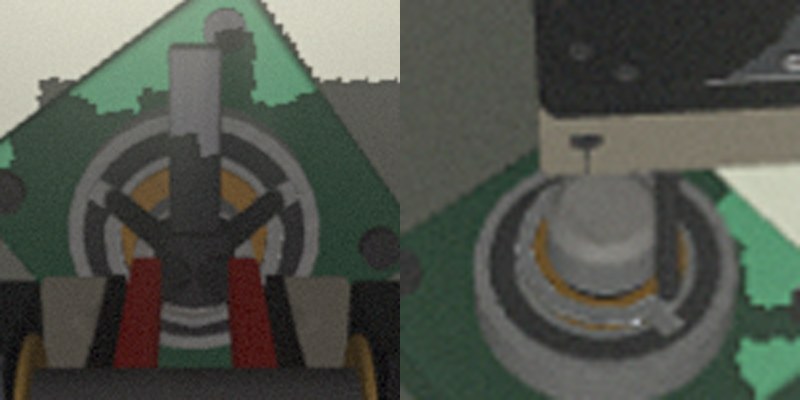

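The side view shows the ring encircling the stub just above the brass collar. Lowering gently until contact.

Request:
play_rows(plan="0 0 0.05 0 1; 0 0 0.1 0 1; 0 0 0.15 0 1; 0 0 0.2 0 1; 0 0 0.2 0 1; 0 0 0.2 0 1; 0 0 0.2 0 1", squeeze=30)

```text
time_s: 12.9
position: [0.5458, -0.2169, 0.1431]
ee_rot: [-0.0, -0.633, 0.774, 0.0]
ft_force: [0.8, 0.5, -2.4]
gripper_width: 0.0279
```

Request:
play_rows(plan="0 0 0.05 0 1; 0 0 0.1 0 1; 0 0 0.1 0 1; 0 0 0.1 0 1; 0 0 0.1 0 1", squeeze=30)

```text
time_s: 13.4
position: [0.5461, -0.217, 0.1426]
ee_rot: [0.0, -0.633, 0.774, -0.0]
ft_force: [0.1, 0.8, 3.9]
gripper_width: 0.0276
```

Request:
play_rows(plan="0 0 0 0 1; 0 0 0 0 1; 0 0 0 0 1; 0 0 0 0 1; 0 0 0 0 1", squeeze=30)

```text
time_s: 13.9
position: [0.5461, -0.217, 0.1426]
ee_rot: [0.0, -0.633, 0.774, -0.0]
ft_force: [-0.8, 1.5, 5.4]
gripper_width: 0.028
```

Run:
```python
from h import *
s=robot.get_state(); print(s["time_s"],s["position"],s["gripper_width"],s["ft_force"],s["moment"])
w=viewer.get_image("wrist")[:,:,::-1]; sd=viewer.get_image("side")[:,:,::-1]
cv2.imwrite("pics/c6.png",np.hstack([cv2.resize(w[130:280,250:400],(400,400)),cv2.resize(sd[280:360,280:360],(400,400),interpolation=cv2.INTER_CUBIC)]))
```

```text
13.9 [ 0.54612254 -0.21698607  0.14255127] 0.02801481417108285 [-0.76065557  1.49557942  5.44380412] [ 0.45625321  0.47814098 -0.05391161]
```

View pics/c6.png

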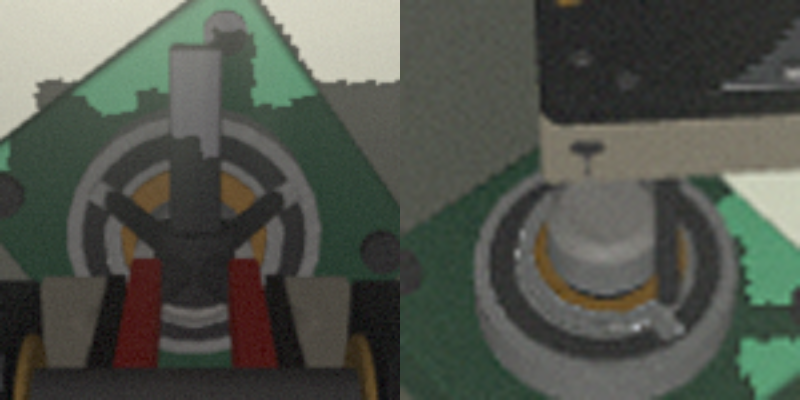

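The ring lies level on the collar around the stub, contact is about 8 N, and the arm is still. Handing in.

```bash
python3 -c "
from station import robot
print(robot.close_job())"
```

```text
the job is handed in; nothing more can be done
None
```

The job is handed in at about 14 s on the clock. The spread snap ring lies level on the green axle's brass collar, and the gripper is still holding the handles squeezed. `close_job` reported no verdict, so I can't confirm a pass.

I gripped the pliers in the stand with a 30 N squeeze, lifted them straight up 12 cm and carried them over to the green axle. I then corrected the position by 1 mm from a close look and lowered the ring in small steps until it touched.

Last checks:
- **Grip:** the opening read 28 mm, which matches handles closed to the stop (29 mm), so the ring should be fully spread.
- **Height:** contact came with the ring's underside at an estimated 51.5–52 mm, against a collar top of 52 mm.
- **Contact force:** the vertical force on the tool changed by about 7–8 N, well under the 30 N limit.
- **Level and centring:** the tool was exactly vertical, and both cameras showed the ring around the stub and level. With 2.5 mm of clearance all round, the ring cannot be more than that off centre.
- **Disagreements:** the top camera's position for the groove was about 10 mm off the side camera's, so I dropped it and used the wrist and side views. Those two still differed by about 1–2 mm sideways, which is within the fit.
- **Other objects:** the arm recorded no contact on the way, but I took no separate picture of the spare bearing, spray can and spanner at the end.

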